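# Find the gas trap with the loose core

### The job

One of the three gas traps lying in the sloped rack has a core that has broken loose inside. Lift them out one at a time, tipping the one you hold well past level the other way, until you feel the one whose core slides; lay that one flat in the reject tray without dropping it, and leave the two sound ones lying in bays of the rack. Do not disturb the bottle, the jar or the wrench.

Things in the scene. Friction and masses are not known exactly. Their poses are not given: they have to be found in the camera images.
- trap_a_mid (a point): Gas trap: steel can 44 mm in diameter, 86 mm long between two white square end collars 56x56x20 mm (outer faces 126 mm apart); brass stubs 16 mm thick make it 150 mm overall. 0.6 to 0.75 kg. Point: its centre, on the axis; grip the can here across its diameter. x: long axis, down the slope at the start; z: square to the deck. The three look alike and are shuffled over the bays; any may rattle.
- trap_b_mid (a point): Gas trap: steel can 44 mm in diameter, 86 mm long between two white square end collars 56x56x20 mm (outer faces 126 mm apart); brass stubs 16 mm thick make it 150 mm overall. 0.6 to 0.75 kg. Point: its centre, on the axis; grip the can here across its diameter. x: long axis, down the slope at the start; z: square to the deck. The three look alike and are shuffled over the bays; any may rattle.
- trap_c_mid (a point): Gas trap: steel can 44 mm in diameter, 86 mm long between two white square end collars 56x56x20 mm (outer faces 126 mm apart); brass stubs 16 mm thick make it 150 mm overall. 0.6 to 0.75 kg. Point: its centre, on the axis; grip the can here across its diameter. x: long axis, down the slope at the start; z: square to the deck. The three look alike and are shuffled over the bays; any may rattle.
- rack: Fixed aluminium rack, 165 mm deep, 300 mm wide. Origin on the table under its middle; x level, from its high end (on the robot's side) to its low end; y along its width. Its flat deck slopes 30 degrees, passing 70 mm above the origin. Three bays 95 mm apart each hold a trap lying up the slope, its lower collar against a lip 16 mm high. To grip square to the deck, fingers point down and 30 degrees towards -x.
- bay0 (a point): Where the centre of a trap lies in the bay at the rack's -y side, 28 mm off the deck. Axes as the rack's (level). Guide blocks 16 mm high stand beside the two collars, 64 mm apart; beside the steel can the deck is bare.
- bay1 (a point): The same for the middle bay. In the rattling trap a core of 0.35 kg slides 76 mm along the trap's axis, about its centre, and lies at the lower end at the start; tipped 10 degrees past level it slides to the other end.
- bay2 (a point): The same for the bay at the rack's +y side. In a sound trap a like core is fixed, in the middle or up to 30 mm off it, so a trap's balance at one tilt alone tells nothing.
- tray: Fixed open grey reject tray, outside 220 x 150 x 40 mm (x, y, z), walls and floor 5 mm thick. Origin on the table under its centre; x is its long side. Empty at the start. A trap lying flat in it has its centre 33 mm above the table. Rack and tray may be on either side of one another.
- solvent: Bystander: amber bottle, 66 mm in diameter, 150 mm tall, standing beyond the work; origin at the centre of its foot.
- jar: Bystander: glass jar, 68 mm in diameter, 90 mm tall; origin at the centre of its foot.
- wrench: Bystander: steel wrench lying on the bench; origin under its middle.
There are look-alikes about, which are no part of the job. What is shaped like the part that bears trap_c_mid but green is not meant. What is shaped like the part that bears trap_b_mid but purple is not meant.

How it is judged:
On the way:
1. the trap with the loose core has been lifted and tipped at least 8 degrees past level, the end that was up now down (angle between core's own x axis and vertical below 1.43 rad and height (world z) of core above 0.11 m), for 0.2 s.
At the end, for the whole second after the job is handed in: The trap with the loose core lies flat (within 6 degrees) on the floor of the reject tray, and the two sound ones lie in bays of the rack, each centre within 18 mm of a bay's point and its axis within 7 degrees of the slope; all are let go and at rest (x of core in the frame of tray between -0.085 and 0.085 m and y of core in the frame of tray between -0.05 and 0.05 m and height (world z) of core below 0.042 m and angle between core's own x axis and vertical between 1.47 and 1.67 rad and linear speed of core below 0.02 m/s and ((((distance between trap_a_mid and bay0 below 0.018 m or distance between trap_a_mid and bay1 below 0.018 m or distance between trap_a_mid and bay2 below 0.018 m) and angle between the x axis of trap_a_mid and the x axis of rack, either way round between 0.4 and 0.65 rad) and ((distance between trap_b_mid and bay0 below 0.018 m or distance between trap_b_mid and bay1 below 0.018 m or distance between trap_b_mid and bay2 below 0.018 m) and angle between the x axis of trap_b_mid and the x axis of rack, either way round between 0.4 and 0.65 rad)) or (((distance between trap_a_mid and bay0 below 0.018 m or distance between trap_a_mid and bay1 below 0.018 m or distance between trap_a_mid and bay2 below 0.018 m) and angle between the x axis of trap_a_mid and the x axis of rack, either way round between 0.4 and 0.65 rad) and ((distance between trap_c_mid and bay0 below 0.018 m or distance between trap_c_mid and bay1 below 0.018 m or distance between trap_c_mid and bay2 below 0.018 m) and angle between the x axis of trap_c_mid and the x axis of rack, either way round between 0.4 and 0.65 rad)) or (((distance between trap_b_mid and bay0 below 0.018 m or distance between trap_b_mid and bay1 below 0.018 m or distance between trap_b_mid and bay2 below 0.018 m) and angle between the x axis of trap_b_mid and the x axis of rack, either way round between 0.4 and 0.65 rad) and ((distance between trap_c_mid and bay0 below 0.018 m or distance between trap_c_mid and bay1 below 0.018 m or distance between trap_c_mid and bay2 below 0.018 m) and angle between the x axis of trap_c_mid and the x axis of rack, either way round between 0.4 and 0.65 rad)))); the robot touches nothing.
It fails at once if the bottle, the jar or the wrench is moved more than 25 mm (distance of any of solvent, jar, wrench from where it was at the start of the episode above 0.025 m).
It fails at once if a trap is dropped into the tray (from more than about 2 cm) ((height (world z) of trap_a_mid below 0.05 m and horizontal distance between trap_a_mid and tray below 0.1 m and linear speed of trap_a above 0.6 m/s) or (height (world z) of trap_b_mid below 0.05 m and horizontal distance between trap_b_mid and tray below 0.1 m and linear speed of trap_b above 0.6 m/s) or (height (world z) of trap_c_mid below 0.05 m and horizontal distance between trap_c_mid and tray below 0.1 m and linear speed of trap_c above 0.6 m/s)).
It also fails if it takes over 72 s, if anything falls off the work surface, if the arm or the gripper's body presses on something with over 40 N, if the wrist force passes 120 N, or if a joint passes its speed limit or range.

### The arm

A 7-joint arm with a two-finger parallel gripper is mounted at the origin on the work surface. World frame = base frame: x ahead of the robot, y to its left, z up, the work surface at z = 0. Lengths are in m, angles in rad, forces in N, time in s.
With the tool pointing down it reaches from about 0.4 to 0.9 m from the base axis. Payload 5.5 kg.
Tool frame: the origin (TCP) lies midway between the tips of the shut fingers; the grasp point (between the pads) lies 19 mm behind it (bot.grasp_offset is the distance from the TCP to the grasp point, in m); z points along the fingers, y is the line along which they close (so a half turn about z gives the same grasp; the last joint's range is limited). The gripper opens to 92 mm and grips with 3 to 60 N. Pads are 19 mm wide; open, the fingers measure 130 mm over their backs; the gripper's body (75 mm by 190 mm) begins 47 mm behind the grasp point.
Start: joints at [-0.904, 0.501, -0.427, 1.55, 0.221, 1.138, -0.21], TCP at [0.255, 0.598, 0.227] pointing down, gripper open.
Joint ranges: [-2.88, 2.88], [-0.31, 2.03], [-1.54, 1.56], [0.2, 2.42], [-1.41, 4.55], [0.19, 2.02], [-2.57, 2.57]. Speed limits (rad/s): [2.57, 2.57, 3.14, 3.14, 3.14, 3.14, 3.14].

### API

Orientations are given as a unit quaternion [x, y, z, w].
In Python, from rig import bot gives the robot as it stands.
- The arm moves only by the tool send_rows, never from a script. Its argument "motion" is a list of rows, each a list of 7 numbers: the closure, from -1 (fully open) to 1 (shut), then the shift along the tool's x, y, z in cm, then the turn, a rotation vector about the tool's x, y, z in degrees. A call has 1 to 8 rows; each row is the pose to reach, as a shift and turn from the pose commanded when the call began, along the tool's axes at that moment; what a row does not reach only later rows make up. A row lasts 1/12 s, in which the tool goes at most 41.7 mm and 7.16 degrees, less where a joint would pass 70% of its speed; a pose out of reach is approached as far as the arm can. A call with a gripper value outside its range is refused whole. The fingers move at their own pace and stop on an object; "squeeze" is the grip in N (left out, the last holds). Time passes only in rows, so rows that repeat a pose let the fingers close. It gives the time, the measured TCP pose, the force, the opening and the grip force at its end, in the units of the state.
- bot.get_obs(): the state, without advancing time (a new reading comes with each control period).
- bot.capture(name): name is "scene" or "side" or "wrist"; returns a dict with "image" (480x640x3 uint8, red, green, blue), "K" (3x3 intrinsics, pixels), "eye" and "rotation" of the camera in the world; the wrist camera has in their place "T_tool_cam" (4x4, takes a point from camera to tool coordinates, whose origin is the TCP and whose axes are the flange's). Camera axes: x right, y up, looking along -z (the intrinsics and any distortion apply to the point x, -y, -z); pixel columns grow to the right and rows downward; lengths in m; the calibration is good to about 2 mm. A picture is of the moment at which its call begins: read the wrist's pose just before it. There is no depth.
- bot.close_job(): hands the job in; it is judged then, once.
The state is a dict: "clock": time; "joints": joint angles; "joint_velocities": joint speeds; "joint_torque": joint torques, N m; "eef_pos": TCP position; "tcp_rot": TCP orientation; "wrist_force": force on the tool from outside, world axes, zero at the start; "moment": the same for the moment, N m; "opening": finger opening in m; "finger_force": force on a finger pad.
Only numpy, scipy, OpenCV 4.12 (cv2) and the standard library are available. Lean on these libraries where they do the work, as an engineer would, in place of code of your own. Each camera call takes 0.05 s, during which the arm holds its last target. There are 200 camera calls.

## Working session

There is one attempt and no reset: what is moved stays moved. The work goes in short steps, Python scripts to look and compute and a tool call to move; the robot and the scene stay as the last step left them, time stands still between calls to the robot, and variables do not carry over. Pictures are saved under pics/ and viewed, at most 10 in all, crops included, and the job is handed in when it is done.

Besides the shell and the picture viewer there is one more tool, called after "Request:" as name([rows], argument=value, ...), one row to a line, values as JSON. send_rows: Moves the arm, as the interface text tells. Its arguments: {"type":"object","properties":{"motion":{"type":"array","items":{"type":"array","items":{"type":"number"}}},"squeeze":{"type":"number"}},"required":["motion"]}

```bash
ls; mkdir -p pics
python3 - <<'E'
from rig import bot
import cv2,json
o=bot.get_obs();print(o)
for n in("scene","side"):
    c=bot.capture(n);cv2.imwrite(f"pics/{n}0.png",c["image"][:,:,::-1]);print(n,c["K"].tolist(),c["eye"],c["rotation"], [k for k in c])
E
```

```text
pics
{'clock': 0.0, 'joints': array([-0.90382623,  0.50185147, -0.42675643,  1.55148662,  0.22082223,
        1.13830494, -0.21026082]), 'joint_velocities': array([-0.00140939,  0.00074999,  0.00094626,  0.00135183,  0.0016523 ,
        0.00115088,  0.00076421]), 'joint_torque': array([-2.98481318e-04, -5.66582572e+01, -5.81612304e+00, -2.79127622e+01,
       -6.86352351e-02,  3.07206111e-02,  1.86653115e-04]), 'eef_pos': array([0.2551594 , 0.59703644, 0.22565779]), 'tcp_rot': array([ 2.00477084e-01,  9.79697886e-01, -9.72807776e-04, -2.12374794e-04]), 'wrist_force': array([-0.41159662, -1.2063459 , -0.74388553]), 'moment': array([-0.04494143,  0.04545824, -0.00704713]), 'finger_force': 0.0, 'opening': 0.09176051187203246}
scene [[599.389141721556, 0.0, 321.1164605593735], [0.0, 599.389141721556, 242.6824270067002], [0.0, 0.0, 1.0]] [1.57960234 0.13626416 1.40637453] [0.21326912 0.25022127 0.70980186 0.62296623] ['image', 'K', 'eye', 'rotation']
side [[503.5628436098867, 0.0, 327.51380802813105], [0.0, 503.5628436098867, 240.53112991346686], [0.0, 0.0, 1.0]] [-0.0949746  -0.80698766  0.68545645] [ 0.47171642 -0.15551964 -0.28633285  0.81933556] ['image', 'K', 'eye', 'rotation']
```

View pics/scene0.png

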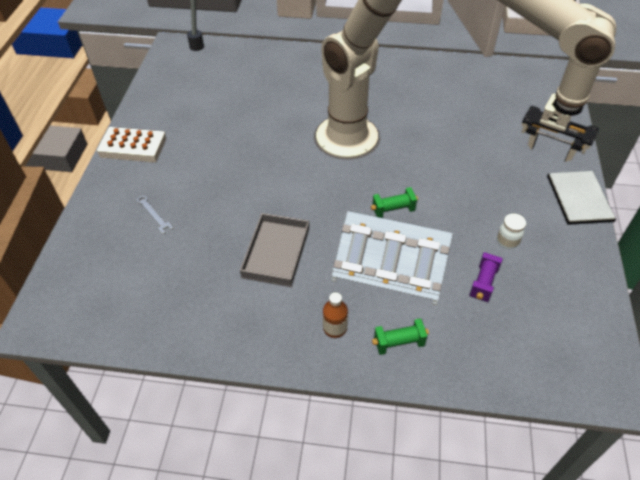

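View pics/side0.png

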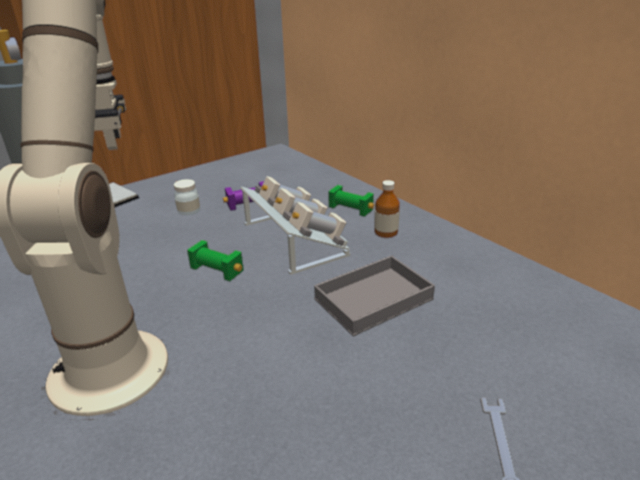

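The three steel/white traps lie in the rack at scene (357,245), (391,255) and (427,265). The green dumbbells at (395,201) and (401,336) and the purple one at (487,277) are look-alikes. The tray is at (276,250) and the bottle at (335,315), near the rack's low end. An enlarged crop will confirm this.

Run:
```python
import cv2
a=cv2.imread("pics/scene0.png")[195:315,230:470]
cv2.imwrite("pics/c1.png",cv2.resize(a,None,fx=3.3333,fy=3.3333,interpolation=cv2.INTER_CUBIC))
a=cv2.imread("pics/side0.png")[165:340,220:450]
cv2.imwrite("pics/c2.png",cv2.resize(a,None,fx=3.4,fy=3.4,interpolation=cv2.INTER_CUBIC))
```

```text
(no output)
```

View pics/c1.png

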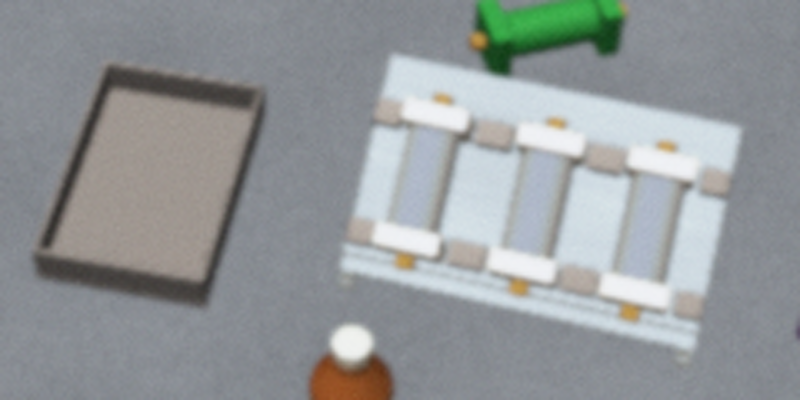

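View pics/c2.png

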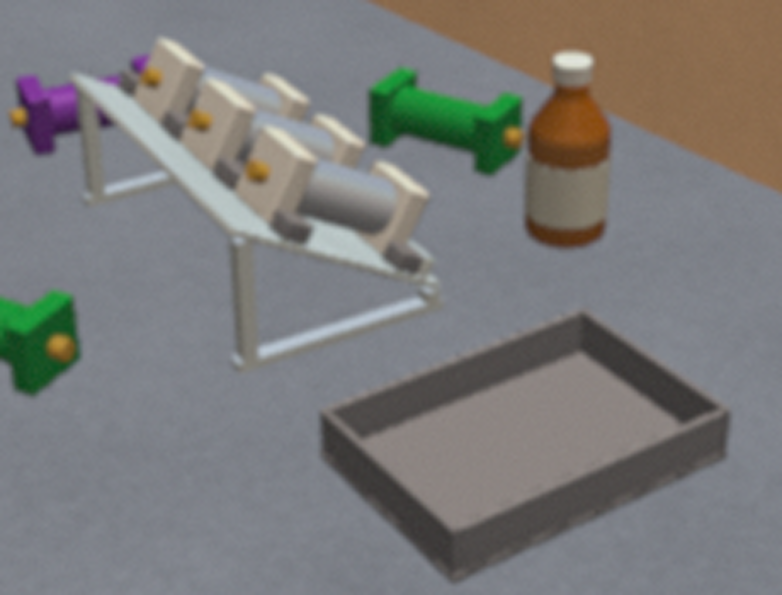

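```bash
cat > h.py <<'E'
import numpy as np
from scipy.spatial.transform import Rotation as R
from scipy.optimize import least_squares
CAM={'scene':(599.389,321.116,242.682,[1.57960234,0.13626416,1.40637453],[0.21326912,0.25022127,0.70980186,0.62296623]),
'side':(503.563,327.514,240.531,[-0.0949746,-0.80698766,0.68545645],[0.47171642,-0.15551964,-0.28633285,0.81933556])}
def proj(n,P):
    f,cx,cy,e,q=CAM[n]; p=(np.atleast_2d(P)-e)@R.from_quat(q).as_matrix()
    return np.c_[cx-f*p[:,0]/p[:,2], cy+f*p[:,1]/p[:,2]]
E
python3 - <<'E'
from h import *
s1=lambda a:np.array(a)/3.3333+[230,195]
s2=lambda a:np.array(a)/3.4+[220,165]
top=s1([(434,115),(407,240),(550,140),(522,266),(662,164),(634,292)])
stub=s2([(258,170),(200,120),(150,76)])
Rd=lambda yaw,t:R.from_euler('z',yaw)*R.from_euler('y',t)
def model(v,t=np.pi/6):
    r=Rd(v[3],t); c=[v[:3]+r.apply([0,.095*k,0]) for k in(-1,0,1)]
    T=np.array([ci+r.apply([s*.053,0,.028]) for ci in c for s in(-1,1)])
    S=np.array([ci+r.apply([-.075,0,0]) for ci in c]); return T,S,c
f=lambda v:np.r_[(proj('scene',model(v)[0])-top).ravel(),(proj('side',model(v)[1])-stub).ravel()]
s=least_squares(f,[.65,0,.1,0]);print(s.x,np.round(f(s.x),1));v=s.x;print(np.array(model(v)[2]))
# consistency: rack origin: centre = deck + 28 normal ; deck height at rack x: .07-tan30*x
n=R.from_euler('y',np.pi/6).apply([0,0,.028]);zd=v[2]-n[2];print('bay x in rack',(.07-zd)/np.tan(np.pi/6)+n[0])
tr1=s1([(110,66),(264,89),(207,288),(38,252)]) ; tr2=s2([(322,412),(455,530),(730,410),(583,312)])
def tm(v): return np.array([v[0],v[1],.04])+R.from_euler('z',v[2]).apply([(-.11,-.075,0),(-.11,.075,0),(.11,.075,0),(.11,-.075,0)])
def g(v):
    P=tm(v); return np.r_[(proj('scene',P)-tr1).ravel(),(proj('side',P[[0,3,2,1]])-tr2).ravel()]
for init in([.65,-.2,0],):
    t=least_squares(g,init);print(t.x,np.round(g(t.x),1))
E
```

```text
[ 0.57598202  0.180258    0.09006185 -0.13266144] [-0.7  0.9 -1.   1.1 -1.3  0.3 -1.1  0.6  0.   0.2  0.4  0.3 -1.2 -0.7
 -1.2 -0.6 -1.8 -0.8]
[[0.56341611 0.08609273 0.09006185]
 [0.57598202 0.180258   0.09006185]
 [0.58854792 0.27442327 0.09006185]]
bay x in rack 0.021251848363962465
[ 0.53130952 -0.14365001 -1.18158966] [ 45.3   3.4  11.8  35.  -47.1  -8.4  -5.4 -37.6  -4.6   1.1  50.3  -2.8
  -4.8  -5.4 -48.9  -1.6]
```

Run:
```python
from h import *
s1=lambda a:np.array(a)/3.3333+[230,195]
s2=lambda a:np.array(a)/3.4+[220,165]
tr1=s1([(110,66),(264,89),(207,288),(38,252)]) ; tr2=s2([(322,412),(455,530),(730,410),(583,312)])
def tm(v): return np.array([v[0],v[1],.04])+R.from_euler('z',v[2]).apply([(-.11,-.075,0),(-.11,.075,0),(.11,.075,0),(.11,-.075,0)])
def g(v):
    P=tm(v); return np.r_[(proj('scene',P)-tr1).ravel(),(proj('side',P[[1,0,3,2]])-tr2).ravel()]
t=least_squares(g,[.55,-.1,-.1]);print(t.x,np.round(g(t.x),1))
for n,p in(('bottle',(335,330)),('jar',(510,243))):
    f=lambda q:(proj('scene',[[q[0],q[1],0]])-p).ravel();print(n,least_squares(f,[.6,.1]).x)
# target orientations and moves
from rig import bot
o=bot.get_obs();R0=R.from_quat(o['tcp_rot']);print(R0.as_matrix().round(3))
```

```text
[ 0.53561551 -0.15007728 -0.08389059] [-2.1 -1.3 -0.1 -0.3 -1.  -0.9 -2.1  0.7 -1.3 -1.8 -0.7 -0.3  0.  -1.4
 -0.5 -2.4]
bottle [0.76854831 0.05235505]
jar [0.40734295 0.53455897]
[[-0.92   0.393 -0.001]
 [ 0.393  0.92  -0.002]
 [ 0.    -0.002 -1.   ]]
```

```bash
cat >> h.py <<'E'
YAW=-.1327; BAY=np.array([[.5634,.0861,.090],[.5760,.1803,.090],[.5885,.2744,.090]]); TRAY=np.array([.5356,-.1501,.033]); TYAW=-.084
def frame(yaw,tilt):
    """tool at trap tilt (deg): +30 = on the deck, 0 level, negative = tipped the other way"""
    return R.from_matrix((R.from_euler('z',yaw)*R.from_euler('y',np.radians(tilt))).as_matrix()@np.array([[-1,0,0],[0,1,0],[0,0,-1.]]))
def delta(gp,rot,o):
    """gp: wanted grasp point (world)"""
    R0=R.from_quat(o['tcp_rot']); tcp=np.array(gp)+rot.apply([0,0,.019])
    return np.round(R0.inv().apply(tcp-o['eef_pos'])*100,2), np.round(np.degrees((R0.inv()*rot).as_rotvec()),2)
def gp(o): return o['eef_pos']-R.from_quat(o['tcp_rot']).apply([0,0,.019])
E
python3 - <<'E'
from h import *; from rig import bot
o=bot.get_obs(); r=frame(YAW,30); n=-r.apply([0,0,1]);print(n,bot.grasp_offset)
print(delta(BAY[1]+.22*n,r,o))
E
```

```text
[ 0.49560413 -0.06615544  0.8660254 ] 0.0188
(array([-55.56, -23.04,  -3.79]), array([  3.97,  29.8 , -15.2 ]))
```

Request:
send_rows([
  [-1,-55.5,-23,-3.8,4,29.8,-15.2],
  [-1,-55.5,-23,-3.8,4,29.8,-15.2],
  [-1,-55.5,-23,-3.8,4,29.8,-15.2],
  [-1,-55.5,-23,-3.8,4,29.8,-15.2],
  [-1,-55.5,-23,-3.8,4,29.8,-15.2],
  [-1,-55.5,-23,-3.8,4,29.8,-15.2],
  [-1,-55.5,-23,-3.8,4,29.8,-15.2],
  [-1,-55.5,-23,-3.8,4,29.8,-15.2],
], squeeze=55)

```text
clock: 0.77
eef_pos: [0.4825, 0.3645, 0.2454]
tcp_rot: [0.065, 0.963, 0.017, -0.259]
wrist_force: [-0.6, 0.6, 0.6]
opening: 0.0921
finger_force: 0.0
```

Run:
```python
from h import *; from rig import bot
o=bot.get_obs(); r=frame(YAW,30); n=-r.apply([0,0,1])
print(o['clock'],o['eef_pos'],delta(BAY[1]+.22*n,r,o))
```

```text
0.7667 [0.48248849 0.36450565 0.24536651] (array([-17.91, -16.98, -12.55]), array([ 0.05, -0.12, -0.09]))
```

Request:
send_rows([
  [-1,-17.9,-17,-12.5,0,0,0],
  [-1,-17.9,-17,-12.5,0,0,0],
  [-1,-17.9,-17,-12.5,0,0,0],
  [-1,-17.9,-17,-12.5,0,0,0],
  [-1,-17.9,-17,-12.5,0,0,0],
  [-1,-17.9,-17,-12.5,0,0,0],
  [-1,-17.9,-17,-12.5,0,0,0],
  [-1,-17.9,-17,-12.5,0,0,0],
])

```text
clock: 1.43
eef_pos: [0.6779, 0.1621, 0.263]
tcp_rot: [0.069, 0.964, 0.016, -0.257]
wrist_force: [-0.5, -1.1, 0.1]
opening: 0.0922
finger_force: 0.0
```

Run:
```python
from h import *; from rig import bot
import cv2
o=bot.get_obs(); r=frame(YAW,30); n=-r.apply([0,0,1])
print(o['clock'],o['eef_pos'],o['tcp_rot'],delta(BAY[1]+.22*n,r,o))
c=bot.capture('wrist');cv2.imwrite('pics/w1.png',c['image'][:,:,::-1]);print(c['K'],c['T_tool_cam'],c.keys())
np.savez('w1.npz',K=c['K'],T=c['T_tool_cam'],p=o['eef_pos'],q=o['tcp_rot'])
```

```text
1.4333 [0.67791376 0.16205801 0.26303674] [ 0.06909194  0.96372028  0.01628176 -0.25730221] (array([0.31, 0.46, 0.06]), array([ 0.06,  0.12, -0.58]))
[[400.23139767   0.         316.66979364]
 [  0.         400.23139767 242.46238785]
 [  0.           0.           1.        ]] [[-6.13761443e-04  9.66283032e-01  2.57481503e-01  6.86417603e-02]
 [ 9.99999617e-01  4.32573956e-04  7.60335526e-04  1.02898242e-03]
 [ 6.23319525e-04  2.57481872e-01 -9.66282928e-01 -1.59342763e-01]
 [ 0.00000000e+00  0.00000000e+00  0.00000000e+00  1.00000000e+00]] dict_keys(['image', 'K', 'T_tool_cam'])
```

View pics/w1.png

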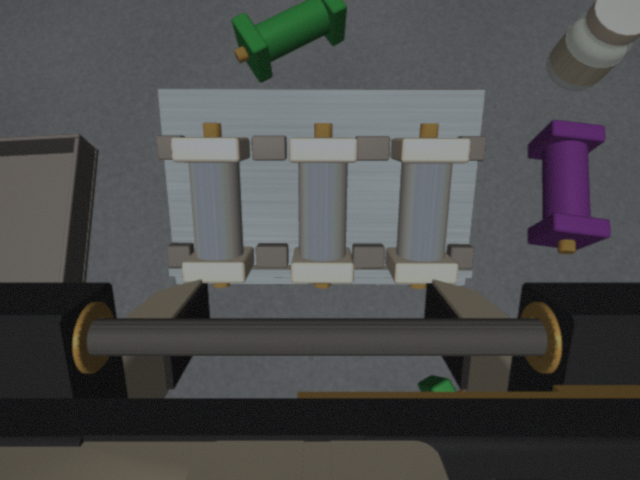

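```bash
cat >> h.py <<'E'
def projw(P,K,T,p,q):
    t=R.from_quat(q).inv().apply(np.atleast_2d(P)-p); c=(t-T[:3,3])@T[:3,:3]
    return np.c_[K[0,2]-K[0,0]*c[:,0]/c[:,2],K[1,2]+K[1,1]*c[:,1]/c[:,2]]
E
python3 - <<'E'
from h import *
w=np.load('w1.npz');A=(w['K'],w['T'],w['p'],w['q'])
Rd=lambda yaw:R.from_euler('z',yaw)*R.from_euler('y',np.pi/6)
up=np.array([(172,138),(241,138),(289,138),(356,138),(401,138),(469,138)])
def pts(v,L):
    r=Rd(v[3]);return np.array([v[:3]+r.apply([l[0],.095*k+l[1],l[2]]) for k in(-1,0,1) for l in L])
U=[(-.063,-.028,.028),(-.063,.028,.028)]
v0=np.r_[BAY[1],YAW]
pr=lambda v:projw(pts(v,U),*A)
print('pred',pr(v0).round(0).tolist())
print('upper inner top',projw(pts(v0,[(-.043,-.028,.028),(-.043,.028,.028)]),*A).round(0).tolist())
print('lower inner top',projw(pts(v0,[(.043,-.028,.028),(.063,.028,.028)]),*A).round(0).tolist())
print('lower outer bottom',projw(pts(v0,[(.063,-.028,-.028),(.063,.028,-.028)]),*A).round(0).tolist())
s1=np.array([(434,115),(407,240),(550,140),(522,266),(662,164),(634,292)])/3.3333+[230,195]
s2=np.array([(258,170),(200,120),(150,76)])/3.4+[220,165]
f1=lambda v:(pr(v)-up).ravel()
f=lambda v:np.r_[f1(v),(proj('scene',pts(v,[(-.053,0,.028),(.053,0,.028)]))-s1).ravel(),(proj('side',pts(v,[(-.075,0,0)]))-s2).ravel()]
for g in(f1,f):
    s=least_squares(g,v0);print(s.x,np.round(g(s.x),1))
E
```

```text
pred [[168.0, 140.0], [237.0, 140.0], [286.0, 139.0], [355.0, 138.0], [404.0, 138.0], [473.0, 137.0]]
upper inner top [[170.0, 166.0], [239.0, 165.0], [286.0, 164.0], [355.0, 164.0], [402.0, 163.0], [471.0, 162.0]]
lower inner top [[181.0, 265.0], [246.0, 286.0], [289.0, 264.0], [353.0, 285.0], [398.0, 263.0], [460.0, 284.0]]
lower outer bottom [[201.0, 267.0], [255.0, 266.0], [293.0, 266.0], [348.0, 265.0], [386.0, 265.0], [441.0, 264.0]]
[ 0.57035134  0.18142713  0.08084222 -0.14449815] [ 1.4  0.1 -0.4  0.  -1.5  0.  -1.1 -0.   1.  -0.   0.6 -0.1]
[ 0.57290822  0.18105198  0.08519074 -0.14324703] [-0.8  0.4 -1.6  0.3 -2.   0.2 -0.6  0.1  2.1 -0.   2.7 -0.1 -0.2  1.
 -0.8  0.9 -0.9  0.7 -1.1  0.7  0.2  0.8  0.2  0.7 -2.8  1.3 -2.4  1.2
 -2.5  0.9]
```

```bash
cat >> h.py <<'E'
YAW=-.142; BAY=np.array([.5729,.1811,.0865])+np.array([[.095*k*np.sin(.142),.095*k*np.cos(.142),0] for k in(-1,0,1)])
TILT=frame(YAW,30); N=-TILT.apply([0,0,1])
def st():
    from rig import bot
    o=bot.get_obs(); Rt=R.from_quat(o['tcp_rot'])
    print('t',round(o['clock'],2),'gp',gp(o).round(4),'F',o['wrist_force'].round(2),'M',o['moment'].round(3),'Mtool',Rt.inv().apply(o['moment']).round(3),'Ftool',Rt.inv().apply(o['wrist_force']).round(2),'open',round(o['opening'],4),'ff',round(o['finger_force'],1)); return o
E
python3 - <<'E'
from h import *
o=st(); print(delta(BAY[1]+.08*N,TILT,o),delta(BAY[1],TILT,o))
E
```

```text
t 1.48 gp [0.6854 0.1643 0.2797] F [-0.4   0.63 -0.21] M [-0.024 -0.541 -0.005] Mtool [-0.048 -0.539 -0.02 ] Ftool [0.32 0.57 0.42] open 0.092 ff 0.0
(array([ 0.19,  0.12, 14.42]), array([-0.17,  0.01,  0.11])) (array([ 0.19,  0.14, 22.42]), array([-0.17,  0.01,  0.11]))
```

Request:
send_rows([
  [-1,0.2,0.1,4,0,0,0],
  [-1,0.2,0.1,8,0,0,0],
  [-1,0.2,0.1,12,0,0,0],
  [-1,0.2,0.1,15,0,0,0],
  [-1,0.2,0.1,18,0,0,0],
  [-1,0.2,0.1,20.5,0,0,0],
  [-1,0.2,0.1,22.3,0,0,0],
  [-1,0.2,0.1,22.3,0,0,0],
])

```text
clock: 2.15
eef_pos: [0.5565, 0.1869, 0.0701]
tcp_rot: [0.062, 0.963, 0.017, -0.262]
wrist_force: [-0.2, -0.4, -0.0]
opening: 0.0916
finger_force: 0.0
```

Run:
```python
from h import *
o=st(); print(delta(BAY[1],TILT,o))
```

```text
t 2.15 gp [0.5661 0.1857 0.0865] F [-0.21 -0.38 -0.05] M [-0.029 -0.531  0.013] Mtool [-0.028 -0.53  -0.031] Ftool [ 0.11 -0.4   0.12] open 0.0916 ff 0.0
(array([-0.65, -0.35, -0.38]), array([-0.42, -0.45,  0.62]))
```

Request:
send_rows([
  [-1,-0.6,-0.3,-0.3,-0.4,-0.4,0.6],
  [-1,-0.6,-0.3,-0.3,-0.4,-0.4,0.6],
])

```text
clock: 2.32
eef_pos: [0.5703, 0.1816, 0.0739]
tcp_rot: [0.071, 0.965, 0.02, -0.253]
wrist_force: [0.6, -1.0, 0.4]
opening: 0.0915
finger_force: 0.0
```

Run:
```python
from h import *
o=st(); print(delta(BAY[1],TILT,o))
```

```text
t 2.32 gp [0.5795 0.1802 0.0905] F [ 0.61 -1.02  0.39] M [-0.098 -0.539  0.029] Mtool [ 0.03  -0.548 -0.017] Ftool [-0.46 -0.92 -0.71] open 0.0915 ff 0.0
(array([ 0.41, -0.02,  0.67]), array([ 0.24,  0.61, -0.17]))
```

Request:
send_rows([
  [-1,0,0,0,0,0,0],
  [-1,0,0,0,0,0,0],
  [-1,0,0,0,0,0,0],
])

```text
clock: 2.57
eef_pos: [0.5692, 0.1824, 0.0738]
tcp_rot: [0.07, 0.965, 0.02, -0.254]
wrist_force: [-0.4, 0.6, -0.7]
opening: 0.0919
finger_force: 0.0
```

Run:
```python
from h import *
o=st(); print(delta(BAY[1],TILT,o))
```

```text
t 2.57 gp [0.5785 0.181  0.0904] F [-0.4   0.55 -0.73] M [-0.032 -0.54  -0.031] Mtool [-0.055 -0.539  0.003] Ftool [0.06 0.49 0.87] open 0.0919 ff 0.0
(array([ 0.31, -0.08,  0.61]), array([ 0.24,  0.52, -0.1 ]))
```

Request:
send_rows([
  [-1,0.3,-0.1,0.5,0.2,0.5,-0.1],
  [-1,0.3,-0.1,0.5,0.2,0.5,-0.1],
  [1,0.3,-0.1,0.5,0.2,0.5,-0.1],
  [1,0.3,-0.1,0.5,0.2,0.5,-0.1],
  [1,0.3,-0.1,0.5,0.2,0.5,-0.1],
  [1,0.3,-0.1,0.5,0.2,0.5,-0.1],
  [1,0.3,-0.1,0.5,0.2,0.5,-0.1],
  [1,0.3,-0.1,0.5,0.2,0.5,-0.1],
], squeeze=58)

```text
clock: 3.23
eef_pos: [0.5631, 0.1819, 0.0701]
tcp_rot: [0.068, 0.963, 0.018, -0.259]
wrist_force: [0.5, 0.3, -0.1]
opening: 0.0565
finger_force: 0.0
```

Run:
```python
from h import *
o=st(); print(delta(BAY[1],TILT,o))
```

```text
t 3.23 gp [0.5725 0.1806 0.0865] F [ 0.54  0.3  -0.11] M [-0.097 -0.616 -0.012] Mtool [ 0.001 -0.624  0.015] Ftool [-0.48  0.37 -0.16] open 0.0565 ff 0.0
(array([-0.03,  0.06, -0.01]), array([-0.01, -0.07,  0.  ]))
```

Request:
send_rows([
  [1,0,0,0,0,0,0],
  [1,0,0,0,0,0,0],
  [1,0,0,0,0,0,0],
  [1,0,0,0,0,0,0],
])

```text
clock: 3.57
eef_pos: [0.5631, 0.1825, 0.0701]
tcp_rot: [0.068, 0.963, 0.019, -0.259]
wrist_force: [-0.0, 1.6, -0.7]
opening: 0.0427
finger_force: 58.0
```

Run:
```python
from h import *
o=st(); print(gp(o)-BAY[1])
```

```text
t 3.57 gp [0.5725 0.1811 0.0865] F [-0.02  1.59 -0.65] M [ 0.163 -0.644 -0.173] Mtool [-0.305 -0.615  0.023] Ftool [-0.12  1.57  0.69] open 0.0427 ff 58.0
[-4.09253614e-04  1.39371196e-05  4.24857794e-05]
```

Request:
send_rows([
  [1,0,0,-2,0,0,0],
  [1,0,0,-5,0,0,0],
  [1,0,0,-8,0,0,0],
  [1,0,0,-11,0,0,0],
  [1,0,0,-14,0,0,0],
  [1,0,0,-14,0,0,0],
  [1,0,0,-14,0,0,0],
  [1,0,0,-14,0,0,0],
])

```text
clock: 4.23
eef_pos: [0.6312, 0.1717, 0.1888]
tcp_rot: [0.068, 0.963, 0.018, -0.26]
wrist_force: [-0.9, 0.3, -6.4]
opening: 0.0431
finger_force: 58.0
```

Run:
```python
from h import *
o=st()
```

```text
t 4.23 gp [0.6407 0.1703 0.2052] F [-0.93  0.3  -6.39] M [-0.157 -1.21   0.052] Mtool [ 0.012 -1.22  -0.05 ] Ftool [-2.38  0.18  6.  ] open 0.0431 ff 58.0
```

Request:
send_rows([
  [1,0,0,0,0,-7,0],
  [1,0,0,0,0,-14,0],
  [1,0,0,0,0,-21,0],
  [1,0,0,0,0,-28,0],
  [1,0,0,0,0,-35,0],
  [1,0,0,0,0,-42,0],
  [1,0,0,0,0,-48,0],
  [1,0,0,0,0,-48,0],
])

```text
clock: 4.9
eef_pos: [0.6213, 0.172, 0.1849]
tcp_rot: [0.067, 0.986, -0.014, 0.15]
wrist_force: [-3.0, -1.0, -8.9]
opening: 0.043
finger_force: 58.0
```

Request:
send_rows([
  [1,0,0,0,0,0,0],
  [1,0,0,0,0,0,0],
  [1,0,0,0,0,0,0],
  [1,0,0,0,0,0,0],
  [1,0,0,0,0,0,0],
  [1,0,0,0,0,0,0],
])

```text
clock: 5.4
eef_pos: [0.6331, 0.1717, 0.1909]
tcp_rot: [0.071, 0.985, -0.011, 0.155]
wrist_force: [0.3, -0.4, -7.4]
opening: 0.0428
finger_force: 58.0
```

Run:
```python
from h import *
o=st();r=R.from_quat(o['tcp_rot']);print(np.degrees((frame(YAW,0).inv()*r).as_rotvec()))
```

```text
t 5.4 gp [0.6273 0.1725 0.2089] F [ 0.28 -0.39 -7.4 ] M [0.152 0.743 0.043] Mtool [-0.056  0.757 -0.027] Ftool [ 1.95 -0.35  7.14] open 0.0428 ff 58.0
[ 3.55356382e-03 -1.78829012e+01  6.18585052e-02]
```

Request:
send_rows([
  [1,0,0,0,0,7,0],
  [1,0,0,0,0,14,0],
  [1,0,0,0,0,18,0],
  [1,0,0,0,0,18,0],
  [1,0,0,0,0,18,0],
  [1,0,0,0,0,18,0],
  [1,0,0,0,0,18,0],
  [1,0,0,0,0,18,0],
])

```text
clock: 6.07
eef_pos: [0.6315, 0.1729, 0.1914]
tcp_rot: [0.07, 0.998, -0.0, -0.0]
wrist_force: [-0.3, -0.4, -7.1]
opening: 0.0426
finger_force: 58.0
```

Run:
```python
from h import *
o=st();r=R.from_quat(o['tcp_rot']);print(np.degrees((frame(YAW,0).inv()*r).as_rotvec()))
```

```text
t 6.07 gp [0.6315 0.1729 0.2104] F [-0.26 -0.38 -7.06] M [-0.004 -0.031  0.006] Mtool [-0.001 -0.031 -0.006] Ftool [ 0.2  -0.41  7.06] open 0.0426 ff 58.0
[ 0.01858127  0.04499807 -0.11301197]
```

Request:
send_rows([
  [1,0,0,0,0,7,0],
  [1,0,0,0,0,14,0],
  [1,0,0,0,0,21,0],
  [1,0,0,0,0,26,0],
  [1,0,0,0,0,26,0],
  [1,0,0,0,0,26,0],
  [1,0,0,0,0,26,0],
  [1,0,0,0,0,26,0],
])

```text
clock: 6.73
eef_pos: [0.6322, 0.1734, 0.1932]
tcp_rot: [0.068, 0.972, 0.016, -0.223]
wrist_force: [0.2, 0.6, -6.5]
opening: 0.043
finger_force: 58.0
```

Request:
send_rows([
  [1,0,0,0,0,-7,0],
  [1,0,0,0,0,-14,0],
  [1,0,0,0,0,-21,0],
  [1,0,0,0,0,-26,0],
  [1,0,0,0,0,-26,0],
  [1,0,0,0,0,-26,0],
  [1,0,0,0,0,-26,0],
  [1,0,0,0,0,-26,0],
])

```text
clock: 7.4
eef_pos: [0.6339, 0.1714, 0.1921]
tcp_rot: [0.072, 0.997, 0.0, -0.0]
wrist_force: [-0.4, 0.0, -6.9]
opening: 0.0428
finger_force: 58.0
```

Run:
```python
from h import *
o=st();r=R.from_quat(o['tcp_rot']);print(np.degrees((frame(YAW,0).inv()*r).as_rotvec()))
```

```text
t 7.4 gp [0.6339 0.1714 0.2111] F [-0.38  0.03 -6.86] M [-0.024 -0.045 -0.   ] Mtool [ 0.018 -0.048  0.   ] Ftool [ 0.38 -0.02  6.86] open 0.0428 ff 58.0
[-0.0096025   0.02928297  0.08371286]
```

Run:
```python
from h import *
o=st();print(delta(BAY[1]+.1*N,TILT,o))
```

```text
t 7.4 gp [0.6339 0.1714 0.2111] F [-0.38  0.03 -6.86] M [-0.024 -0.045 -0.   ] Mtool [ 0.018 -0.048  0.   ] Ftool [ 0.38 -0.02  6.86] open 0.0428 ff 58.0
(array([2.13, 0.1 , 3.54]), array([ 0.03, 29.97, -0.08]))
```

Request:
send_rows([
  [1,0.5,0.1,0.6,0,7,0],
  [1,1,0.1,1.4,0,14,0],
  [1,1.5,0.1,2.4,0,21,0],
  [1,2.1,0.1,3.5,0,28,0],
  [1,2.1,0.1,3.5,0,30,0],
  [1,2.1,0.1,3.5,0,30,0],
  [1,2.1,0.1,3.5,0,30,0],
])

```text
clock: 7.98
eef_pos: [0.6132, 0.1753, 0.1539]
tcp_rot: [0.07, 0.963, 0.019, -0.259]
wrist_force: [-0.4, 0.5, -6.3]
opening: 0.0426
finger_force: 58.0
```

Run:
```python
from h import *
o=st();print(delta(BAY[1],TILT,o))
```

```text
t 7.98 gp [0.6226 0.1739 0.1704] F [-0.36  0.48 -6.34] M [-0.132 -1.226 -0.032] Mtool [-0.056 -1.232  0.004] Ftool [-2.81  0.42  5.7 ] open 0.0426 ff 58.0
(array([ 0.14, -0.01,  9.77]), array([ 0.06, -0.09, -0.1 ]))
```

Request:
send_rows([
  [1,0.2,0,3,0,0,0],
  [1,0.2,0,5.5,0,0,0],
  [1,0.2,0,7.5,0,0,0],
  [1,0.2,0,9,0,0,0],
  [1,0.2,0,9.7,0,0,0],
  [1,0.2,0,9.7,0,0,0],
  [1,0.2,0,9.7,0,0,0],
])

```text
clock: 8.57
eef_pos: [0.5634, 0.1835, 0.0751]
tcp_rot: [0.068, 0.964, 0.019, -0.257]
wrist_force: [0.7, 0.8, -6.6]
opening: 0.0433
finger_force: 58.0
```

Run:
```python
from h import *
o=st();print(delta(BAY[1],TILT,o))
```

```text
t 8.57 gp [0.5727 0.1822 0.0916] F [ 0.73  0.85 -6.57] M [-0.202 -1.321 -0.01 ] Mtool [ 0.007 -1.337  0.014] Ftool [-3.79  0.93  5.4 ] open 0.0433 ff 58.0
(array([-0.28, -0.11,  0.42]), array([0.04, 0.13, 0.04]))
```

Request:
send_rows([
  [1,-0.2,-0.1,0.3,0,0,0],
  [1,-0.2,-0.1,0.3,0,0,0],
  [1,-0.2,-0.1,0.3,0,0,0],
])

```text
clock: 8.82
eef_pos: [0.563, 0.1821, 0.0703]
tcp_rot: [0.069, 0.964, 0.019, -0.258]
wrist_force: [0.4, 0.2, -6.1]
opening: 0.0433
finger_force: 58.0
```

Run:
```python
from h import *
o=st();print(delta(BAY[1],TILT,o))
```

```text
t 8.82 gp [0.5724 0.1807 0.0868] F [ 0.36  0.23 -6.06] M [-0.195 -1.284 -0.042] Mtool [-0.011 -1.298  0.042] Ftool [-3.31  0.28  5.09] open 0.0433 ff 58.0
(array([-0.05,  0.05,  0.  ]), array([ 0.02,  0.03, -0.  ]))
```

Request:
send_rows([
  [1,0,0,0.1,0,0,0],
  [-1,0,0,0.1,0,0,0],
  [-1,0,0,0.1,0,0,0],
  [-1,0,0,0.1,0,0,0],
  [-1,0,0,0.1,0,0,0],
  [-1,0,0,0.1,0,0,0],
  [-1,0,0,-1,0,0,0],
  [-1,0,0,-4,0,0,0],
])

```text
clock: 9.48
eef_pos: [0.5782, 0.179, 0.1019]
tcp_rot: [0.068, 0.962, 0.017, -0.263]
wrist_force: [-0.9, 0.1, -0.2]
opening: 0.0849
finger_force: 0.0
```

Run:
```python
from h import *
o=st();print(delta(BAY[0]+.08*N,TILT,o),delta(BAY[0],TILT,o))
```

```text
t 9.48 gp [0.5878 0.1777 0.1182] F [-0.89  0.06 -0.17] M [ 0.    -0.576  0.024] Mtool [-0.058 -0.57  -0.06 ] Ftool [ 0.68 -0.06  0.6 ] open 0.0849 ff 0.0
(array([-0.24, -9.38, -4.46]), array([-0.2 , -0.55,  0.03])) (array([-0.32, -9.35,  3.54]), array([-0.2 , -0.55,  0.03]))
```

Request:
send_rows([
  [-1,0,0,-3.5,0,-0.5,0],
  [-1,-0.2,-3,-5.5,0,-0.5,0],
  [-1,-0.2,-6.5,-5.5,0,-0.5,0],
  [-1,-0.2,-9.4,-5,0,-0.5,0],
  [-1,-0.2,-9.4,-4,0,-0.5,0],
  [-1,-0.2,-9.4,-4,0,-0.5,0],
  [-1,-0.2,-9.4,-4,0,-0.5,0],
])

```text
clock: 10.07
eef_pos: [0.5899, 0.0835, 0.1382]
tcp_rot: [0.069, 0.964, 0.019, -0.255]
wrist_force: [-0.1, 1.4, 0.2]
opening: 0.0918
finger_force: 0.0
```

Run:
```python
from h import *
from rig import bot
o=st();print(delta(BAY[0],TILT,o))
import cv2
c=bot.capture('wrist');cv2.imwrite('pics/w2.png',c['image'][:,:,::-1])
A=(c['K'],c['T_tool_cam'],o['eef_pos'],o['tcp_rot'])
r=R.from_euler('z',YAW)*R.from_euler('y',np.pi/6)
print(projw([BAY[1]+r.apply(l) for l in[(-.063,-.028,.028),(-.063,.028,.028),(.063,0,.028)]],*A).round().tolist(),projw([BAY[0]+r.apply(l) for l in[(-.063,-.028,.028),(-.063,.028,.028),(.063,0,.028)]],*A).round().tolist())
```

```text
t 10.07 gp [0.5992 0.0822 0.1547] F [-0.1   1.38  0.23] M [-0.022 -0.6   -0.045] Mtool [-0.077 -0.597  0.007] Ftool [ 0.37  1.35 -0.06] open 0.0918 ff 0.0
(array([ 0.12, -0.09,  7.91]), array([0.04, 0.36, 0.01]))
[[457.0, 146.0], [578.0, 146.0], [487.0, 383.0]] [[253.0, 146.0], [373.0, 146.0], [314.0, 383.0]]
```

View pics/w2.png

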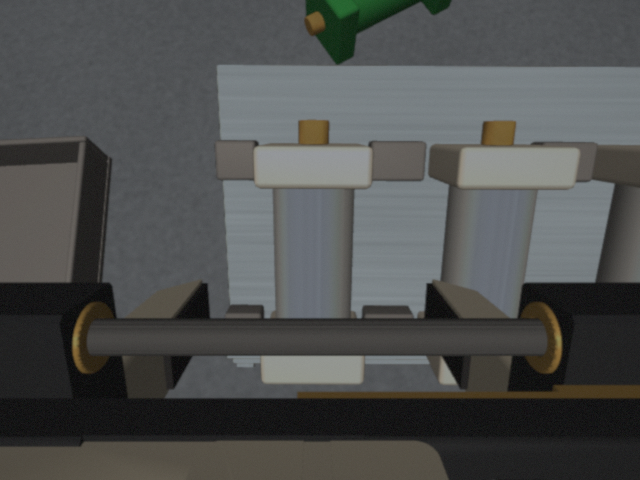

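The wrist view shows the bay1 trap reseated, with collar corners at (457,146) and (577,146) as predicted, and the bay0 trap centred at column 313. Next I descend on bay0.

Request:
send_rows([
  [-1,0.1,-0.1,3,0,0.3,0],
  [-1,0.1,-0.1,5.5,0,0.3,0],
  [-1,0.1,-0.1,7.2,0,0.3,0],
  [-1,0.1,-0.1,7.8,0,0.3,0],
  [-1,0.1,-0.1,7.8,0,0.3,0],
  [-1,0.1,-0.1,7.8,0,0.3,0],
  [-1,0.1,-0.1,7.8,0,0.3,0],
])

```text
clock: 10.7
eef_pos: [0.5527, 0.0884, 0.0718]
tcp_rot: [0.068, 0.964, 0.019, -0.256]
wrist_force: [-0.5, 0.7, 1.0]
opening: 0.0919
finger_force: 0.0
```

Run:
```python
from h import *
o=st();print(delta(BAY[0],TILT,o))
```

```text
t 10.7 gp [0.562  0.0871 0.0883] F [-0.5   0.73  0.96] M [-0.051 -0.551  0.008] Mtool [-0.019 -0.553 -0.021] Ftool [ 0.99  0.65 -0.54] open 0.0919 ff 0.0
(array([ 0.14, -0.04,  0.28]), array([0.03, 0.27, 0.05]))
```

Request:
send_rows([
  [1,0.1,0,0.2,0,0.2,0],
  [1,0.1,0,0.2,0,0.2,0],
  [1,0.1,0,0.2,0,0.2,0],
  [1,0.1,0,0.2,0,0.2,0],
  [1,0.1,0,0.2,0,0.2,0],
  [1,0.1,0,0.2,0,0.2,0],
  [1,0.1,0,0.2,0,0.2,0],
  [1,0.1,0,0.2,0,0.2,0],
])

```text
clock: 11.37
eef_pos: [0.5491, 0.0877, 0.0693]
tcp_rot: [0.068, 0.963, 0.018, -0.259]
wrist_force: [0.4, 2.3, 0.3]
opening: 0.0428
finger_force: 48.6
```

Request:
send_rows([
  [1,0,0,0,0,0,0],
  [1,0,0,0,0,0,0],
  [1,0,0,0,0,0,0],
  [1,0,0,0,0,0,0],
])

```text
clock: 11.7
eef_pos: [0.5491, 0.0877, 0.0693]
tcp_rot: [0.069, 0.963, 0.018, -0.259]
wrist_force: [-0.2, -0.0, 0.4]
opening: 0.0431
finger_force: 58.0
```

Run:
```python
from h import *
o=st();print(delta(BAY[0],TILT,o))
```

```text
t 11.7 gp [0.5585 0.0863 0.0858] F [-0.24 -0.05  0.35] M [-0.285 -0.361  0.18 ] Mtool [ 0.29  -0.398 -0.04 ] Ftool [ 0.38 -0.08 -0.19] open 0.0431 ff 58.0
(array([-0.04,  0.09, -0.1 ]), array([-0.03, -0.09, -0.01]))
```

Lift, go level to read the moment, tip past level, return to level and read again.

Request:
send_rows([
  [1,0,0,-2,0,0,0],
  [1,0,0,-5,0,0,0],
  [1,0,0,-8,0,0,0],
  [1,0,0,-11,0,0,0],
  [1,0,0,-14,0,0,0],
  [1,0,0,-14,0,0,0],
  [1,0,0,-14,0,0,0],
])

```text
clock: 12.28
eef_pos: [0.6199, 0.0782, 0.1903]
tcp_rot: [0.069, 0.964, 0.019, -0.257]
wrist_force: [-0.8, 1.0, -7.2]
opening: 0.0425
finger_force: 58.0
```

Request:
send_rows([
  [1,0,0,0,0,-7,0],
  [1,0,0,0,0,-14,0],
  [1,0,0,0,0,-21,0],
  [1,0,0,0,0,-28,0],
  [1,0,0,0,0,-30,0],
  [1,0,0,0,0,-30,0],
  [1,0,0,0,0,-30,0],
  [1,0,0,0,0,-30,0],
])

```text
clock: 12.95
eef_pos: [0.618, 0.0775, 0.189]
tcp_rot: [0.071, 0.997, -0.0, -0.002]
wrist_force: [0.1, -0.4, -6.7]
opening: 0.0431
finger_force: 58.0
```

Run:
```python
from h import *
o=st();r=R.from_quat(o['tcp_rot']);print(np.degrees((frame(YAW,0).inv()*r).as_rotvec()))
```

```text
t 12.95 gp [0.618  0.0775 0.208 ] F [ 0.07 -0.37 -6.66] M [ 0.086  0.001 -0.006] Mtool [-0.085  0.013  0.006] Ftool [-0.15 -0.35  6.66] open 0.0431 ff 58.0
[0.04260005 0.27188144 0.02578676]
```

Request:
send_rows([
  [1,0,0,0,0,-7,0],
  [1,0,0,0,0,-14,0],
  [1,0,0,0,0,-20,0],
  [1,0,0,0,0,-20,0],
  [1,0,0,0,0,-20,0],
  [1,0,0,0,0,-20,0],
  [1,0,0,0,0,-20,0],
  [1,0,0,0,0,-20,0],
])

```text
clock: 13.62
eef_pos: [0.6205, 0.0778, 0.1909]
tcp_rot: [0.071, 0.982, -0.012, 0.173]
wrist_force: [0.2, 0.0, -7.0]
opening: 0.0431
finger_force: 58.0
```

Request:
send_rows([
  [1,0,0,0,0,7,0],
  [1,0,0,0,0,14,0],
  [1,0,0,0,0,20,0],
  [1,0,0,0,0,20,0],
  [1,0,0,0,0,20,0],
  [1,0,0,0,0,20,0],
])

```text
clock: 14.12
eef_pos: [0.619, 0.078, 0.1898]
tcp_rot: [0.071, 0.997, 0.0, -0.0]
wrist_force: [-0.9, -0.1, -6.3]
opening: 0.0424
finger_force: 58.0
```

Run:
```python
from h import *
o=st();r=R.from_quat(o['tcp_rot']);print(np.degrees((frame(YAW,0).inv()*r).as_rotvec()));print(delta(BAY[0]+.1*N,TILT,o))
L=TRAY+[0,0,.17];print(delta(L,frame(TYAW,0),o))
```

```text
t 14.12 gp [0.619  0.078  0.2088] F [-0.85 -0.1  -6.3 ] M [ 0.023  0.141 -0.023] Mtool [-0.002  0.142  0.023] Ftool [ 0.82 -0.22  6.3 ] open 0.0424 ff 58.0
[-0.0224138   0.05822881  0.02821772]
(array([1.97, 0.05, 3.31]), array([ 3.000e-02,  2.994e+01, -2.000e-02]))
(array([  5.01, -23.76,   0.57]), array([ 0.02, -0.06, -3.35]))
```

Request:
send_rows([
  [1,0,0,0,0,0,0],
  [1,0,0,0,0,0,0],
])

```text
clock: 14.28
eef_pos: [0.618, 0.0786, 0.1908]
tcp_rot: [0.07, 0.998, -0.0, -0.0]
wrist_force: [-0.7, 0.3, -6.7]
opening: 0.043
finger_force: 58.0
```

Run:
```python
from h import *
o=st()
```

```text
t 14.28 gp [0.618  0.0786 0.2098] F [-0.73  0.31 -6.67] M [ 0.057  0.134 -0.02 ] Mtool [-0.037  0.141  0.02 ] Ftool [0.76 0.21 6.67] open 0.043 ff 58.0
```

Request:
send_rows([
  [1,0,0,0,0,7,0],
  [1,0,0,0,0,14,0],
  [1,0,0,0,0,21,0],
  [1,0,0,0,0,25,0],
  [1,0,0,0,0,25,0],
  [1,0,0,0,0,25,0],
  [1,0,0,0,0,25,0],
  [1,0,0,0,0,25,0],
])

```text
clock: 14.95
eef_pos: [0.6184, 0.0789, 0.1919]
tcp_rot: [0.068, 0.974, 0.015, -0.215]
wrist_force: [-0.2, 0.3, -6.1]
opening: 0.0433
finger_force: 58.0
```

Request:
send_rows([
  [1,0,0,0,0,-7,0],
  [1,0,0,0,0,-14,0],
  [1,0,0,0,0,-21,0],
  [1,0,0,0,0,-25,0],
  [1,0,0,0,0,-25,0],
  [1,0,0,0,0,-25,0],
  [1,0,0,0,0,-25,0],
  [1,0,0,0,0,-25,0],
])

```text
clock: 15.62
eef_pos: [0.6196, 0.0776, 0.191]
tcp_rot: [0.071, 0.997, 0.0, -0.001]
wrist_force: [0.3, 0.5, -7.1]
opening: 0.043
finger_force: 58.0
```

Run:
```python
from h import *
o=st();print(delta(BAY[0]+.1*N,TILT,o))
```

```text
t 15.62 gp [0.6196 0.0776 0.21  ] F [ 0.29  0.47 -7.05] M [0.046 0.048 0.006] Mtool [-0.039  0.054 -0.007] Ftool [-0.23  0.51  7.05] open 0.043 ff 58.0
(array([2.03, 0.09, 3.43]), array([ 1.000e-02,  2.994e+01, -5.000e-02]))
```

The moment changes by about +0.1, but a sliding core would give −0.26, so the bay0 trap looks sound. I'll put it back and test bay2.

Request:
send_rows([
  [1,0.5,0.1,0.6,0,7,0],
  [1,1,0.1,1.4,0,14,0],
  [1,1.5,0.1,2.4,0,21,0],
  [1,2.1,0.1,3.4,0,28,0],
  [1,2.1,0.1,3.4,0,30,0],
  [1,2.1,0.1,3.4,0,30,0],
  [1,2.1,0.1,3.4,0,30,0],
])

```text
clock: 16.2
eef_pos: [0.5991, 0.0817, 0.1544]
tcp_rot: [0.069, 0.963, 0.019, -0.259]
wrist_force: [-0.3, -0.1, -5.9]
opening: 0.043
finger_force: 58.0
```

Run:
```python
from h import *
o=st();print(delta([.5585,.0863,.0858],TILT,o))
```

```text
t 16.2 gp [0.6085 0.0803 0.1708] F [-0.27 -0.12 -5.87] M [-0.088 -1.081  0.017] Mtool [-0.049 -1.083 -0.048] Ftool [-2.72 -0.16  5.2 ] open 0.043 ff 58.0
(array([ 0.09, -0.13,  9.88]), array([ 0.05, -0.09, -0.06]))
```

Request:
send_rows([
  [1,0.2,-0.1,3,0,0,0],
  [1,0.2,-0.1,5.5,0,0,0],
  [1,0.2,-0.1,7.5,0,0,0],
  [1,0.2,-0.1,9,0,0,0],
  [1,0.2,-0.1,9.7,0,0,0],
  [1,0.2,-0.1,9.7,0,0,0],
  [1,0.2,-0.1,9.7,0,0,0],
  [1,0.2,-0.1,9.7,0,0,0],
])

```text
clock: 16.87
eef_pos: [0.55, 0.0883, 0.0753]
tcp_rot: [0.069, 0.964, 0.019, -0.257]
wrist_force: [-0.2, -0.0, -6.0]
opening: 0.0431
finger_force: 58.0
```

Run:
```python
from h import *
o=st();print(delta([.5585,.0863,.0858],TILT,o))
```

```text
t 16.87 gp [0.5594 0.0869 0.0918] F [-0.18 -0.04 -5.96] M [-1.460e-01 -1.098e+00 -1.000e-03] Mtool [-0.01  -1.108 -0.006] Ftool [-2.81 -0.07  5.26] open 0.0431 ff 58.0
(array([-0.23, -0.07,  0.56]), array([0.04, 0.17, 0.01]))
```

Request:
send_rows([
  [1,-0.2,-0.1,0.5,0,0.1,0],
  [1,-0.2,-0.1,0.5,0,0.1,0],
  [1,-0.2,-0.1,0.5,0,0.1,0],
])

```text
clock: 17.12
eef_pos: [0.5491, 0.0877, 0.0693]
tcp_rot: [0.069, 0.964, 0.019, -0.258]
wrist_force: [4.2, 0.1, -1.2]
opening: 0.043
finger_force: 58.0
```

Run:
```python
from h import *
o=st();print(delta([.5585,.0863,.0858],TILT,o))
```

```text
t 17.12 gp [0.5585 0.0864 0.0857] F [ 4.2   0.12 -1.23] M [ 0.253 -1.362 -0.322] Mtool [-0.545 -1.312  0.055] Ftool [-4.2   0.72 -1.  ] open 0.043 ff 58.0
(array([ 0.  , -0.01, -0.01]), array([ 0.1 ,  0.04, -0.  ]))
```

Touching the deck; release and go over to bay2.

Request:
send_rows([
  [-1,0,0,0,0,0,0],
  [-1,0,0,0,0,0,0],
  [-1,0,0,0,0,0,0],
  [-1,0,0,0,0,0,0],
  [-1,0,0,0,0,0,0],
  [-1,0,0,-2,0,0,0],
  [-1,0,0,-5,0,0,0],
  [-1,0,0,-9,0,0,0],
])

```text
clock: 17.78
eef_pos: [0.5894, 0.0806, 0.1448]
tcp_rot: [0.068, 0.962, 0.018, -0.263]
wrist_force: [2.5, 0.9, -0.4]
opening: 0.0898
finger_force: 0.0
```

Run:
```python
from h import *
o=st();print(delta(BAY[2]+.08*N,TILT,o))
```

```text
t 17.78 gp [0.599  0.0793 0.1612] F [ 2.47  0.89 -0.42] M [-0.046 -0.593  0.011] Mtool [-0.027 -0.594 -0.027] Ftool [-2.21  1.23 -0.82] open 0.0898 ff 0.0
(array([-0.28, 19.21,  0.44]), array([-0.12, -0.56,  0.02]))
```

Request:
send_rows([
  [-1,0,4,-1,0,-0.5,0],
  [-1,-0.2,8,-1,0,-0.5,0],
  [-1,-0.2,12,-1,0,-0.5,0],
  [-1,-0.2,16,0,0,-0.5,0],
  [-1,-0.2,19.2,0.4,0,-0.5,0],
  [-1,-0.2,19.2,0.4,0,-0.5,0],
  [-1,-0.2,19.2,0.4,0,-0.5,0],
  [-1,-0.2,19.2,0.4,0,-0.5,0],
])

```text
clock: 18.45
eef_pos: [0.6185, 0.2704, 0.141]
tcp_rot: [0.068, 0.964, 0.017, -0.256]
wrist_force: [-0.3, -0.3, -0.6]
opening: 0.0919
finger_force: 0.0
```

Run:
```python
from h import *
o=st();print(delta(BAY[2],TILT,o))
```

```text
t 18.45 gp [0.6279 0.2691 0.1575] F [-0.35 -0.29 -0.61] M [-0.115 -0.523  0.049] Mtool [ 0.058 -0.534 -0.022] Ftool [-0.04 -0.33  0.68] open 0.0919 ff 0.0
(array([0.13, 0.03, 8.25]), array([-0.1,  0.3, -0. ]))
```

Request:
send_rows([
  [-1,0.1,0,3,0,0.3,0],
  [-1,0.1,0,6,0,0.3,0],
  [-1,0.1,0,7.6,0,0.3,0],
  [-1,0.1,0,8.2,0,0.3,0],
  [-1,0.1,0,8.2,0,0.3,0],
  [-1,0.1,0,8.2,0,0.3,0],
  [-1,0.1,0,8.2,0,0.3,0],
])

```text
clock: 19.03
eef_pos: [0.5798, 0.2762, 0.0723]
tcp_rot: [0.069, 0.964, 0.019, -0.257]
wrist_force: [0.0, -0.3, 0.0]
opening: 0.0919
finger_force: 0.0
```

Run:
```python
from h import *
o=st();print(delta(BAY[2],TILT,o))
```

```text
t 19.03 gp [0.5891 0.2748 0.0888] F [ 0.   -0.25  0.  ] M [-0.076 -0.564 -0.044] Mtool [-0.026 -0.569  0.035] Ftool [-0.03 -0.25 -0.02] open 0.0919 ff 0.0
(array([ 0.13, -0.01,  0.34]), array([ 0.09,  0.19, -0.06]))
```

Request:
send_rows([
  [1,0.1,0,0.3,0,0.2,0],
  [1,0.1,0,0.3,0,0.2,0],
  [1,0.1,0,0.3,0,0.2,0],
  [1,0.1,0,0.3,0,0.2,0],
  [1,0.1,0,0.3,0,0.2,0],
  [1,0.1,0,0.3,0,0.2,0],
  [1,0.1,0,0.3,0,0.2,0],
  [1,0.1,0,0.3,0,0.2,0],
])

```text
clock: 19.7
eef_pos: [0.5749, 0.2753, 0.0687]
tcp_rot: [0.069, 0.963, 0.017, -0.26]
wrist_force: [-1.8, -0.1, 2.7]
opening: 0.043
finger_force: 47.6
```

Request:
send_rows([
  [1,0,0,0,0,0,0],
  [1,0,0,0,0,0,0],
  [1,0,0,0,0,0,0],
])

```text
clock: 19.95
eef_pos: [0.5749, 0.2753, 0.0687]
tcp_rot: [0.069, 0.963, 0.017, -0.26]
wrist_force: [-2.3, -4.7, 2.2]
opening: 0.0427
finger_force: 58.0
```

Run:
```python
from h import *
o=st();print(delta(BAY[2],TILT,o))
```

```text
t 19.95 gp [0.5844 0.274  0.0851] F [-2.33 -4.72  2.2 ] M [-1.026  0.157  0.52 ] Mtool [1.158 0.009 0.073] Ftool [ 2.51 -5.01 -1.06] open 0.0427 ff 58.0
(array([-0.09,  0.15, -0.21]), array([-0.17, -0.25, -0.08]))
```

Request:
send_rows([
  [1,0,0,-2,0,0,0],
  [1,0,0,-5,0,0,0],
  [1,0,0,-8,0,0,0],
  [1,0,0,-11,0,0,0],
  [1,0,0,-14,0,0,0],
  [1,0,0,-14,0,0,0],
  [1,0,0,-14,0,0,0],
])

```text
clock: 20.53
eef_pos: [0.6464, 0.2674, 0.1895]
tcp_rot: [0.069, 0.963, 0.019, -0.258]
wrist_force: [-0.7, -0.3, -7.8]
opening: 0.0426
finger_force: 58.0
```

Request:
send_rows([
  [1,0,0,0,0,-7,0],
  [1,0,0,0,0,-14,0],
  [1,0,0,0,0,-21,0],
  [1,0,0,0,0,-28,0],
  [1,0,0,0,0,-30,0],
  [1,0,0,0,0,-30,0],
  [1,0,0,0,0,-30,0],
  [1,0,0,0,0,-30,0],
])

```text
clock: 21.2
eef_pos: [0.6445, 0.2662, 0.1879]
tcp_rot: [0.071, 0.997, -0.001, -0.003]
wrist_force: [0.6, 0.0, -6.7]
opening: 0.043
finger_force: 58.0
```

Run:
```python
from h import *
o=st();r=R.from_quat(o['tcp_rot']);print(np.degrees((frame(YAW,0).inv()*r).as_rotvec()))
```

```text
t 21.2 gp [0.6446 0.2662 0.2069] F [ 0.57  0.04 -6.68] M [ 0.018  0.042 -0.037] Mtool [-0.012  0.044  0.037] Ftool [-0.6   0.14  6.67] open 0.043 ff 58.0
[0.10655191 0.36285943 0.03105113]
```

Request:
send_rows([
  [1,0,0,0,0,-7,0],
  [1,0,0,0,0,-14,0],
  [1,0,0,0,0,-20,0],
  [1,0,0,0,0,-20,0],
  [1,0,0,0,0,-20,0],
  [1,0,0,0,0,-20,0],
  [1,0,0,0,0,-20,0],
  [1,0,0,0,0,-20,0],
])

```text
clock: 21.87
eef_pos: [0.6475, 0.2662, 0.1902]
tcp_rot: [0.071, 0.982, -0.012, 0.172]
wrist_force: [0.1, 1.0, -7.1]
opening: 0.043
finger_force: 58.0
```

Request:
send_rows([
  [1,0,0,0,0,7,0],
  [1,0,0,0,0,14,0],
  [1,0,0,0,0,20,0],
  [1,0,0,0,0,20,0],
  [1,0,0,0,0,20,0],
  [1,0,0,0,0,20,0],
  [1,0,0,0,0,20,0],
])

```text
clock: 22.45
eef_pos: [0.644, 0.2681, 0.1897]
tcp_rot: [0.07, 0.998, 0.0, -0.001]
wrist_force: [0.5, -0.1, -6.1]
opening: 0.0428
finger_force: 58.0
```

Run:
```python
from h import *
o=st();r=R.from_quat(o['tcp_rot']);print(np.degrees((frame(YAW,0).inv()*r).as_rotvec()))
```

```text
t 22.45 gp [0.644  0.2681 0.2087] F [ 0.47 -0.11 -6.15] M [ 0.037 -0.025  0.038] Mtool [-0.041 -0.019 -0.038] Ftool [-0.5  -0.05  6.14] open 0.0428 ff 58.0
[-0.00900995  0.14823874 -0.09415365]
```

Fast stops may be shaking the core, and single readings are noisy. I'll repeat with slow approaches to level and averaged readings.

Request:
send_rows([
  [1,0,0,0,0,-7,0],
  [1,0,0,0,0,-14,0],
  [1,0,0,0,0,-20,0],
  [1,0,0,0,0,-22,0],
  [1,0,0,0,0,-22,0],
  [1,0,0,0,0,-22,0],
  [1,0,0,0,0,-22,0],
  [1,0,0,0,0,-22,0],
])

```text
clock: 23.12
eef_pos: [0.6462, 0.267, 0.1906]
tcp_rot: [0.07, 0.979, -0.013, 0.189]
wrist_force: [-0.5, 0.3, -6.8]
opening: 0.0429
finger_force: 58.0
```

```bash
cat >> h.py <<'E'
def avg(k=7):
    from rig import bot
    S=[]
    for i in range(k):
        o=bot.get_obs();Rt=R.from_quat(o['tcp_rot']);a=np.degrees((frame(YAW,0).inv()*Rt).as_rotvec())[1]
        S.append(np.r_[Rt.inv().apply(o['moment'])[1],Rt.inv().apply(o['wrist_force']),a]);bot.capture('wrist')
    S=np.array(S);print('t',round(o['clock'],2),'My',S[:,0].mean().round(3),'+-',(S[:,0].std()/k**.5).round(3),'F',S[:,1:4].mean(0).round(2),'tilt',S[:,4].mean().round(2)); print(S[:,0].round(3))
E
python3 -c "
from h import *
avg()"
```

```text
t 23.42 My 0.818 +- 0.01 F [ 2.34 -0.18  6.09] tilt -21.82
[0.787 0.822 0.789 0.815 0.806 0.859 0.85 ]
```

Request:
send_rows([
  [1,0,0,0,0,5,0],
  [1,0,0,0,0,10,0],
  [1,0,0,0,0,13,0],
  [1,0,0,0,0,16,0],
  [1,0,0,0,0,18,0],
  [1,0,0,0,0,20,0],
  [1,0,0,0,0,21,0],
  [1,0,0,0,0,22,0],
])

```text
clock: 24.13
eef_pos: [0.6457, 0.2667, 0.1894]
tcp_rot: [0.071, 0.997, -0.0, -0.002]
wrist_force: [0.5, -0.3, -5.7]
opening: 0.0428
finger_force: 58.0
```

```bash
python3 -c "
from h import *
avg()"
```

```text
t 24.43 My -0.142 +- 0.02 F [-0.18 -0.19  6.6 ] tilt 0.18
[-0.113 -0.27  -0.136 -0.119 -0.119 -0.133 -0.103]
```

Request:
send_rows([
  [1,0,0,0,0,7,0],
  [1,0,0,0,0,14,0],
  [1,0,0,0,0,20,0],
  [1,0,0,0,0,22,0],
  [1,0,0,0,0,22,0],
  [1,0,0,0,0,22,0],
  [1,0,0,0,0,22,0],
  [1,0,0,0,0,22,0],
])

```text
clock: 25.15
eef_pos: [0.6443, 0.2685, 0.1911]
tcp_rot: [0.069, 0.979, 0.014, -0.191]
wrist_force: [-0.3, 0.5, -6.7]
opening: 0.043
finger_force: 58.0
```

```bash
python3 -c "
from h import *
avg()"
```

```text
t 25.45 My -0.794 +- 0.017 F [-2.02  0.08  6.71] tilt 22.09
[-0.758 -0.737 -0.744 -0.864 -0.813 -0.806 -0.835]
```

Request:
send_rows([
  [1,0,0,0,0,-5,0],
  [1,0,0,0,0,-10,0],
  [1,0,0,0,0,-13,0],
  [1,0,0,0,0,-16,0],
  [1,0,0,0,0,-18,0],
  [1,0,0,0,0,-20,0],
  [1,0,0,0,0,-21,0],
  [1,0,0,0,0,-22,0],
])

```text
clock: 26.17
eef_pos: [0.6443, 0.2674, 0.19]
tcp_rot: [0.071, 0.997, -0.0, -0.002]
wrist_force: [-0.1, 0.5, -6.9]
opening: 0.0428
finger_force: 58.0
```

```bash
python3 -c "
from h import *
avg()"
```

```text
t 26.47 My 0.165 +- 0.033 F [0.26 0.45 6.92] tilt 0.2
[0.133 0.373 0.158 0.151 0.115 0.106 0.116]
```

Averaged level readings are −0.14 after tipping and +0.15 coming from the low end. That swing of about 0.28 N m matches a sliding core (0.26 expected), so the trap from bay2 is the loose one. It goes to the tray.

Run:
```python
from h import *
o=st();print(delta(TRAY+[0,0,.17],frame(TYAW,0),o))
```

```text
t 26.52 gp [0.6454 0.2669 0.2084] F [-0.21  0.49 -7.  ] M [0.078 0.127 0.004] Mtool [-0.059  0.136 -0.004] Ftool [0.25 0.46 7.  ] open 0.0432 ff 58.0
(array([  4.94, -42.83,   0.57]), array([-0.01, -0.22, -3.36]))
```

Request:
send_rows([
  [1,0,-1,-2.5,0,0,0],
  [1,0.5,-4,-4,0,0,-0.4],
  [1,1,-8,-4,0,0,-0.8],
  [1,1.4,-12,-4,0,0,-1.2],
  [1,1.8,-16,-4,0,0,-1.5],
  [1,2.3,-20,-4,0,0,-2],
  [1,2.7,-24,-4,0,0,-2.3],
  [1,3.1,-28,-4,0,0,-2.6],
])

```text
clock: 27.18
eef_pos: [0.5744, -0.0075, 0.2301]
tcp_rot: [0.048, 0.999, 0.0, -0.001]
wrist_force: [0.9, 0.3, -7.2]
opening: 0.0431
finger_force: 58.0
```

Request:
send_rows([
  [1,0.5,-4,0,0,0,-0.3],
  [1,1,-8,0,0,0,-0.5],
  [1,1.4,-11.5,1,0,0,-0.7],
  [1,1.7,-14,2.5,0,0,-0.8],
  [1,1.8,-15,4,0,0,-0.8],
  [1,1.8,-15,4,0,0,-0.8],
  [1,1.8,-15,4,0,0,-0.8],
])

```text
clock: 27.77
eef_pos: [0.5416, -0.1537, 0.1891]
tcp_rot: [0.042, 0.999, 0.001, -0.003]
wrist_force: [0.5, -0.1, -6.2]
opening: 0.0427
finger_force: 58.0
```

Run:
```python
from h import *
from rig import bot
o=st();print(delta(TRAY,frame(TYAW,0),o))
import cv2
c=bot.capture('side');a=c['image'][140:380,200:520,::-1];cv2.imwrite('pics/s2.png',cv2.resize(a,None,fx=2.4,fy=2.4,interpolation=cv2.INTER_CUBIC))
```

```text
t 27.77 gp [ 0.5417 -0.1538  0.2081] F [ 0.48 -0.05 -6.25] M [ 0.124  0.091 -0.012] Mtool [-0.116  0.101  0.011] Ftool [-0.52 -0.02  6.24] open 0.0427 ff 58.0
(array([ 0.54,  0.29, 17.52]), array([ 0.06, -0.3 , -0.05]))
```

View pics/s2.png

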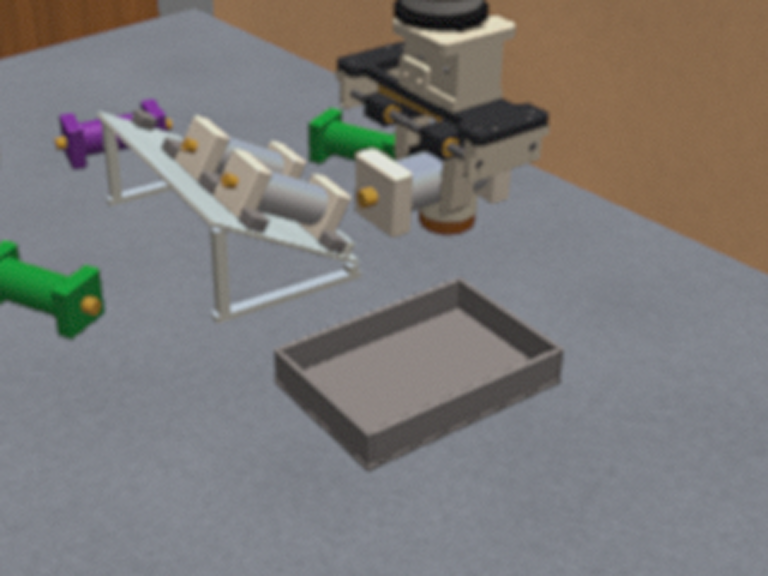

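The side view shows the trap held level (near collar at (383,190)) above the tray, with the two sound traps seated in the rack. I lower it in stages.

Request:
send_rows([
  [1,0.3,0.3,3,0,0,0],
  [1,0.5,0.3,6.5,0,0,0],
  [1,0.5,0.3,10,0,0,0],
  [1,0.5,0.3,13,0,-0.3,0],
  [1,0.5,0.3,15,0,-0.3,0],
  [1,0.5,0.3,16,0,-0.3,0],
  [1,0.5,0.3,16,0,-0.3,0],
  [1,0.5,0.3,16,0,-0.3,0],
])

```text
clock: 28.48
eef_pos: [0.5388, -0.1487, 0.0309]
tcp_rot: [0.04, 0.999, 0.0, 0.002]
wrist_force: [0.2, 0.7, -5.4]
opening: 0.0431
finger_force: 58.0
```

Run:
```python
from h import *
o=st();print(delta(TRAY,frame(TYAW,0),o))
```

```text
t 28.48 gp [ 0.5387 -0.1487  0.0499] F [ 0.2   0.74 -5.4 ] M [-0.014  0.069  0.044] Mtool [ 0.019  0.068 -0.044] Ftool [-0.12  0.75  5.4 ] open 0.0431 ff 58.0
(array([ 0.31, -0.17,  1.69]), array([0.03, 0.22, 0.18]))
```

Request:
send_rows([
  [1,0.2,0,0.5,0,0.2,0],
  [1,0.2,0,0.9,0,0.2,0],
  [1,0.2,0,1.2,0,0.2,0],
  [1,0.2,0,1.4,0,0.2,0],
  [1,0.2,0,1.5,0,0.2,0],
  [1,0.2,0,1.5,0,0.2,0],
  [1,0.2,0,1.5,0,0.2,0],
])

```text
clock: 29.07
eef_pos: [0.5353, -0.1496, 0.015]
tcp_rot: [0.041, 0.999, 0.0, -0.001]
wrist_force: [-0.8, -0.3, -5.8]
opening: 0.0429
finger_force: 58.0
```

Run:
```python
from h import *
o=st();print(delta(TRAY,frame(TYAW,0),o))
```

```text
t 29.07 gp [ 0.5353 -0.1496  0.034 ] F [-0.77 -0.31 -5.79] M [-0.002  0.117 -0.014] Mtool [0.011 0.116 0.014] Ftool [ 0.73 -0.37  5.79] open 0.0429 ff 58.0
(array([-0.04, -0.05,  0.1 ]), array([ 0.  , -0.07,  0.08]))
```

Request:
send_rows([
  [1,0,0,0.2,0,0,0],
  [1,0,0,0.2,0,0,0],
  [1,0,0,0.2,0,0,0],
])

```text
clock: 29.32
eef_pos: [0.5351, -0.1495, 0.0128]
tcp_rot: [0.041, 0.999, 0.0, -0.001]
wrist_force: [-0.0, 0.4, -6.8]
opening: 0.043
finger_force: 58.0
```

Run:
```python
from h import *
o=st()
```

```text
t 29.32 gp [ 0.5351 -0.1495  0.0318] F [-0.01  0.4  -6.76] M [-0.02   0.107 -0.026] Mtool [0.029 0.105 0.026] Ftool [0.03 0.4  6.76] open 0.043 ff 58.0
```

Request:
send_rows([
  [1,0,0,0.1,0,0,0],
  [1,0,0,0.2,0,0,0],
  [1,0,0,0.2,0,0,0],
  [1,0,0,0.2,0,0,0],
])

```text
clock: 29.65
eef_pos: [0.5351, -0.1495, 0.0108]
tcp_rot: [0.041, 0.999, 0.0, -0.001]
wrist_force: [0.6, -0.8, -7.0]
opening: 0.0429
finger_force: 58.0
```

Run:
```python
from h import *
o=st()
```

```text
t 29.65 gp [ 0.5351 -0.1495  0.0298] F [ 0.59 -0.77 -7.  ] M [0.012 0.135 0.017] Mtool [-0.001  0.136 -0.017] Ftool [-0.66 -0.72  7.  ] open 0.0429 ff 58.0
```

Request:
send_rows([
  [1,0,0,0.1,0,0,0],
  [1,0,0,0.2,0,0,0],
  [1,0,0,0.2,0,0,0],
  [1,0,0,0.2,0,0,0],
])

```text
clock: 29.98
eef_pos: [0.5352, -0.1495, 0.0091]
tcp_rot: [0.041, 0.999, 0.0, -0.001]
wrist_force: [-1.7, 0.7, -3.3]
opening: 0.043
finger_force: 58.0
```

Run:
```python
from h import *
o=st()
```

```text
t 29.98 gp [ 0.5352 -0.1495  0.0281] F [-1.68  0.73 -3.34] M [ 0.019  0.303 -0.005] Mtool [0.006 0.304 0.005] Ftool [1.73 0.59 3.34] open 0.043 ff 58.0
```

In contact with the floor. Release partway to clear the walls, then rise straight up.

Request:
send_rows([
  [-0.4,0,0,0,0,0,0],
  [-0.4,0,0,0,0,0,0],
  [-0.4,0,0,0,0,0,0],
  [-0.4,0,0,0,0,0,0],
  [-0.4,0,0,0,0,0,0],
])

```text
clock: 30.4
eef_pos: [0.5358, -0.1497, 0.0093]
tcp_rot: [0.041, 0.999, -0.0, -0.0]
wrist_force: [-0.2, 0.1, 0.3]
opening: 0.064
finger_force: 0.0
```

Request:
send_rows([
  [-0.4,0,0,-1.5,0,0,0],
  [-0.4,0,0,-5,0,0,0],
  [-0.4,0,0,-9,0,0,0],
  [-0.4,0,0,-13,0,0,0],
  [-0.4,0,0,-17,0,0,0],
  [-0.4,0,0,-20,0,0,0],
  [-0.4,0,-5,-20,0,0,0],
  [-0.4,0,-8,-20,0,0,0],
])

```text
clock: 31.07
eef_pos: [0.5318, -0.2284, 0.2128]
tcp_rot: [0.038, 0.999, -0.001, 0.003]
wrist_force: [0.7, -0.8, -1.1]
opening: 0.0643
finger_force: 0.0
```

Run:
```python
from h import *
from rig import bot
o=st()
import cv2
a=bot.capture('side')['image'][140:380,200:520,::-1];b=bot.capture('scene')['image'][180:360,230:550,::-1]
z=lambda a:cv2.resize(a,(0,0),fx=1.25,fy=1.25,interpolation=cv2.INTER_CUBIC)
cv2.imwrite('pics/f.png',np.hstack([z(a),np.pad(z(b),((0,75),(0,0),(0,0)))]))
```

```text
t 31.07 gp [ 0.5317 -0.2284  0.2318] F [ 0.74 -0.78 -1.07] M [-0.031 -0.029  0.01 ] Mtool [ 0.028 -0.031 -0.01 ] Ftool [-0.79 -0.72  1.08] open 0.0643 ff 0.0
```

View pics/f.png

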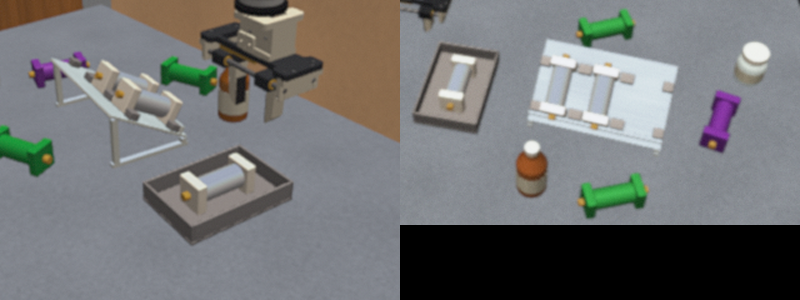

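The loose trap lies flat in the tray (side view (215,182)), both sound traps sit in their bays, and the bystanders are undisturbed. I'm handing the job in.

```bash
python3 -c "
from rig import bot
print(bot.close_job())"
```

```text
the job is handed in; nothing more can be done
None
```

The trap from bay2 had the loose core and now lies flat in the reject tray; the two sound traps are back in bays 0 and 1, nothing else was disturbed, and I handed the job in at about 31 s; no verdict was returned.

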